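# Top up the corner-block feeder in the violin workshop

## Task

Load the loose corner block, the one of the same size as the block already in the spring feeder, into the feeder behind that block. Pull the follower back by its post until the catch inside the housing holds it on its own, without forcing it hard against the end buffer; gently lower the block upright between the follower and the block already there and let go of it; then press the paddle down to trip the catch, so that the follower closes and pushes the row up against the end stop. Leave everything else on the bench where it is.

Things in the scene. Friction and masses are not known exactly. Their poses are not given: they have to be found in the camera images.
- feeder: Feeder fixed to the bench, long side across the robot's front: plywood base 345 x 100 x 12 mm with an open wooden track, steel follower, aluminium catch housing, green sanding head. Origin: underside, on the track's centre line. Own x runs along the track from the paddle end to the end stop, y across, z up (all feeder coordinates here, in mm). Track floor at z = 12.
- track_end (a point): Foot of the end stop's inner face, on the track's centre line, at track floor height (feeder x 75, z 12). The stop's top is at z 58; the green head behind it (x 90 to 130) reaches z 67, its black knob z 77.
- track_mid (a point): Middle of the track's length (feeder x -5), on its centre line, level with the tops of the side walls (z 30). Walls run from x -85 to 75, inner faces at y +/-18 (36 apart), 8 thick, 18 high above the track floor; over their top 4 mm the inner faces flare out at 45 degrees to 44 apart.
- housing (a point): Centre of the top of the catch housing (feeder x -160 to -88, 60 wide, top at z 46). The hook and a sprung end buffer are inside, out of sight. Where the hook snaps in depends on an adjusting screw and is not measured: anywhere from 70 to 97 mm follower reading. The buffer is met about 2 mm past that, then resistance rises about 12 N per mm; over 16 N on it is forcing.
- follower (a joint): Distance of the follower's front face from the end stop, m, towards feeder -x: 0.026 with one block in the track (start), 0.052 with two. A spring pushes it to the end stop (4 N at 0.026, 6 at 0.052, 9 at 0.09), with 40 N per m/s damping. Pull until the buffer is felt (4 to 8 N over the spring), ease forward 3 mm, let go: if caught it stays, else it closes.
- follower_face (a point): Middle of the follower's front face (30 mm wide, top of the face 40 mm above the feeder's underside); the space for the block is between this and the block in the track.
- grip_post (a point): Grip point on the centre line of the follower's dark upright post, 14 mm (along the track) x 24 mm (across), faces square to the track. 72.5 mm above the feeder's underside; the post's top is 16.5 mm higher; it can be held down to 18 mm below this point. 29 mm behind (feeder -x of) the follower's front face; moves with it.
- paddle (a point): Centre of the top of the brass paddle (60 x 36 mm) that stands out of the housing (feeder x -190, z 44). A rocker: pressing here 6 to 9 mm down frees the follower, it stops at about 14 mm. Takes 2 to 6 N and springs back when let go.
- block_mid (a point): Centre of the loose spruce corner block to load: 26 (its x) x 34 (its y) x 42 mm high, about 30 g, upright on the bench. It goes in upright, its y across the track (either way round), 1 mm play a side, down to the track floor (centre 33 mm above the feeder's underside). Held by its upper 22 mm across the 34 mm, the fingers clear the walls. Similar pieces nearby are not for the feeder.
- stock_mid (a point): Centre of the block already in the track, the same size, standing against the end stop (its centre at x = 62 mm, z = 33 mm in the feeder's frame).
- end_block_mid (a point): Centre of a bystander: end block, 50 x 34 x 42 mm, same wood, standing among the others.
- thin_block_mid (a point): Centre of a bystander: thin block, 26 x 34 x 20 mm, same wood.
- spool_clamp: Bystander: wooden spool clamp, 32 mm diameter, 60 mm high; origin at the centre of its underside.
- gouge: Bystander: gouge lying on the bench, handle 130 mm x 26 mm, blade 100 mm.
- chisel: Bystander: chisel like the gouge.
- small_plane: Bystander: small brass plane, 90 x 34 x 33 mm; origin at the centre of its sole.
- glue_jar: Bystander: amber jar, 60 mm diameter, 75 mm high; origin at the centre of its underside.
There are look-alikes about, which are no part of the job. What is shaped like the part that bears block_mid but green or orange is not meant.

How it is judged:
By the outcome, as a careful person would: the job done as asked, in the order asked, and still so for the second after the job is handed in, with the robot touching nothing.
It also fails if it takes over 61 s, if anything falls off the work surface, if the arm or the gripper's body presses on something with over 40 N, if the wrist force passes 120 N, or if a joint passes its speed limit or range.

## Robot

A 6-joint arm with a two-finger parallel gripper is mounted at the origin on the work surface. World frame = base frame: x ahead of the robot, y to its left, z up, the work surface at z = 0. Lengths are in m, angles in rad, forces in N, time in s.
With the tool pointing down it reaches from about 0.325 to 0.75 m from the base axis. Payload 7.6 kg.
Tool frame: the origin (TCP) lies at the very end of the fingers, on their centre line; the grasp point (between the pads) lies 19 mm behind it; z points along the fingers, y is the line along which they close (so a half turn about z gives the same grasp; the last joint's range is limited). The gripper opens to 85 mm and grips with 20 to 120 N. Pads are 22 mm wide; open, the fingers measure 114 mm over their backs; the gripper's body (76 mm by 85 mm) begins 54 mm behind the grasp point. The pads swing forward as they close: fully open they stand 13 mm farther back than shut.
Start: joints at [1.092, 0.052, 1.401, -0, 1.689, -0.07], TCP at [0.209, 0.482, 0.231] pointing down, gripper open.
Joint ranges: [-2.9, 2.9], [-0.91, 2.17], [0.12, 2.37], [-1.06, 4.2], [0.26, 2.73], [-2.93, 2.93]. Speed limits (rad/s): [2.57, 2.57, 3.01, 3.14, 3.14, 3.14].

## Interface

Orientations are given as a unit quaternion [x, y, z, w].
In Python, from cell import robot gives the robot as it stands.
- The arm moves only by the tool send_rows, never from a script. Its argument "deltas" is a list of rows, each a list of 7 numbers: the finger opening in m, from 0 to 0.0854, then the shift along the world's x, y, z in m, then the turn, a rotation vector about the world's x, y, z in rad. In form: [[fingers, tx, ty, tz, ax, ay, az], ...]. A call has 1 to 12 rows; each row is the pose to reach, as a shift and turn from the pose commanded when the call began; what a row does not reach only later rows make up. A row lasts 1/8 s, in which the tool goes at most 62.5 mm and 10.7 degrees, less where a joint would pass 70% of its speed; a pose out of reach is approached as far as the arm can. A call with a gripper value outside its range is refused whole. The fingers move at their own pace and stop on an object; "force" is the grip in N (left out, the last holds). Time passes only in rows, so rows that repeat a pose let the fingers close. It gives the time, the measured TCP pose, the force, the opening and the grip force at its end, in the units of the state.
- robot.get_obs(): the state, without advancing time (a new reading comes with each control period).
- robot.get_image(name): name is "scene" or "side" or "wrist"; returns (picture, depth): 480x640x3 uint8, blue, green, red; 480x640 float32, m along the optical axis (not along the pixel's ray), 0 where there is no reading.
- robot.camera_info(name): a dict with "fx", "fy", "cx", "cy" (pixels), "rvec" (rotation vector, rad) and "tvec" (3), from world to camera coordinates, as OpenCV has them. Camera axes: x right, y down, z forward; pixel columns grow to the right and rows downward; lengths in m; the calibration is good to about 2 mm. A picture is of the moment at which its call begins: read the wrist's pose just before it. camera_info takes no time and is no camera call; for the wrist camera it gives the pose at the moment of the call.
- robot.hand_in(): hands the job in; it is judged then, once.
The state is a dict: "t": time; "qpos": joint angles; "joint_vel": joint speeds; "joint_efforts": joint torques, N m; "tcp_pos": TCP position; "tool_rot": TCP orientation; "contact_force": force on the tool from outside, world axes, zero at the start; "torque": the same for the moment, N m; "finger_gap": finger opening in m; "gripper_force": force on a finger pad.
Only numpy, scipy, OpenCV 4.12 (cv2) and the standard library are available. Lean on these libraries where they do the work, as an engineer would, in place of code of your own. Each camera call takes 0.05 s, during which the arm holds its last target. There are 200 camera calls.

## Working session

There is one attempt and no reset: what is moved stays moved. The work goes in short steps, Python scripts to look and compute and a tool call to move; the robot and the scene stay as the last step left them, time stands still between calls to the robot, and variables do not carry over. Pictures are saved under pics/ and viewed, at most 10 in all, crops included, and the job is handed in when it is done.

Besides the shell and the picture viewer there is one more tool, called after "Emit:" as name([rows], argument=value, ...), one row to a line, values as JSON. send_rows: Moves the arm, as the interface text tells. Its arguments: {"type":"object","properties":{"deltas":{"type":"array","items":{"type":"array","items":{"type":"number"}}},"force":{"type":"number"}},"required":["deltas"]}

```bash
mkdir -p pics; cat > h.py <<'E'
import numpy as np, cv2
from cell import robot
def grab(n,tag):
    info=robot.camera_info(n); im,d=robot.get_image(n)
    cv2.imwrite(f'pics/{tag}.png',im); np.savez(f'pics/{tag}.npz',d=d,im=im,**{k:np.array(info[k],float) for k in('fx','fy','cx','cy','rvec','tvec')})
def cloud(tag):
    z=np.load(f'pics/{tag}.npz'); d=z['d']; v,u=np.mgrid[:480,:640]
    c=np.stack([(u-z['cx'])/z['fx']*d,(v-z['cy'])/z['fy']*d,d],-1)
    R=cv2.Rodrigues(z['rvec'])[0]; w=(c-z['tvec'].ravel())@R
    w[d<=0]=np.nan
    return w,z['im']
E
python3 - <<'E'
from h import *
print(robot.get_obs())
for n in('scene','side','wrist'): grab(n,n+'0')
E
```

```text
{'t': 0.0, 'qpos': array([ 1.09169094e+00,  5.28087711e-02,  1.40174970e+00, -4.47168532e-05,
        1.68855186e+00, -7.03205082e-02]), 'joint_vel': array([-0.00075333,  0.00111214,  0.00147211, -0.00018929, -0.00247412,
        0.0010119 ]), 'joint_efforts': array([ 4.78090606e-04, -3.81650305e+01, -3.60212266e+01, -2.16973865e-05,
        5.83183442e-03,  7.87495082e-06]), 'tcp_pos': array([0.20854792, 0.48147847, 0.23047445]), 'tool_rot': array([ 2.02974779e-01,  9.79183672e-01, -7.36405776e-04, -1.84477017e-04]), 'contact_force': array([ 0.73753499,  0.55179783, -0.73677521]), 'torque': array([-0.00680809, -0.00115815,  0.02205799]), 'gripper_force': 0.0, 'finger_gap': 0.08513356827467894}
```

View pics/scene0.png

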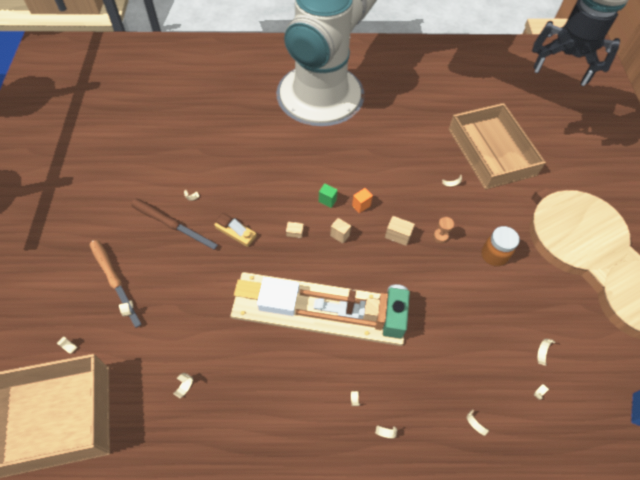

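View pics/side0.png

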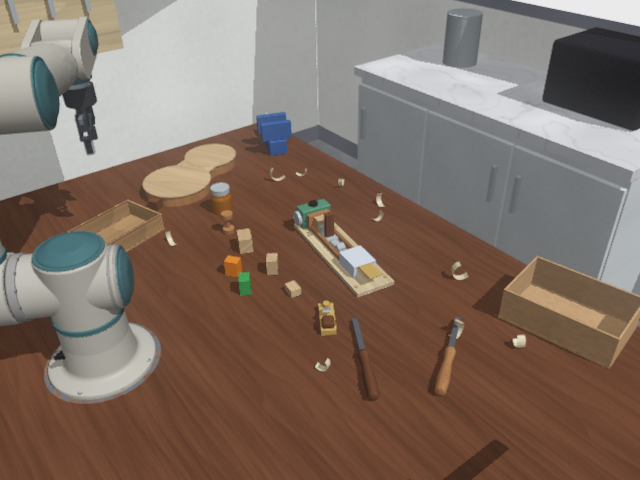

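The scene shows the feeder at about (320,307) with its stop on the right (+y). The thin block is at (295,229), the loose corner block at (341,230), and the end block at (400,230). Next I measure with depth.

```bash
python3 - <<'E'
from h import *
w,im=cloud('scene0'); z=w[...,2]
def rect(m,name):
    p=w[m]; r=cv2.minAreaRect((p[:,:2]*1000).astype(np.float32)); print(name,len(p),np.round(np.median(p,0),4),'rect c',np.round(r[0],1),'size',np.round(r[1],1),'ang',round(r[2],1))
def roi(u0,u1,v0,v1):
    m=np.zeros(z.shape,bool); m[v0:v1,u0:u1]=1; return m
print('bench z',np.nanmedian(z[330:420,200:420]))
for n,u,v in(('thin',295,229),('corner',341,230),('end',400,230)):
    r=roi(u-18,u+18,v-18,v+18); top=np.nanpercentile(z[r],97) ; print(n,top)
    hi=np.nanmax(z[r&(z<.06)]); rect(r&(z>hi-.005)&(z<.06),n)
rect(roi(225,415,265,345)&(z>.006)&(z<.1),'feeder all')
rect(roi(255,305,275,318)&(z>.042)&(z<.05),'housing')
rect(roi(230,262,275,302)&(z>.038)&(z<.05),'paddle')
rect(roi(335,365,280,320)&(z>.08)&(z<.1),'posttop')
rect(roi(380,415,280,345)&(z>.062)&(z<.071),'head')
rect(roi(300,385,280,330)&(z>.027)&(z<.033),'walls')
rect(roi(360,382,290,322)&(z>.05)&(z<.057),'stock')
big=cv2.resize(im[180:350,220:430],None,fx=3.6,fy=3.5,interpolation=cv2.INTER_CUBIC);cv2.imwrite('pics/crop1.png',big)
E
```

```text
bench z 0.000425541980772594
thin 0.021029710489602706
thin 110 [ 0.437  -0.0657  0.0206] rect c [436.8 -65. ] size [33.7 28.1] ang 82.8
corner 0.04311833397958437
corner 64 [0.4436 0.0366 0.0434] rect c [445.6  34.8] size [32.7 26.3] ang 48.6
end 0.04419881118012137
end 169 [0.4457 0.167  0.0431] rect c [445.1 164.2] size [49.3 35.2] ang 64.7
feeder all 8274 [ 0.632  -0.0051  0.0248] rect c [619.8 -13. ] size [367.2 137.2] ang 86.6
housing 1076 [ 0.6057 -0.0987  0.0459] rect c [ 605.1 -102.4] size [85.2 63.2] ang 79.9
paddle 466 [ 0.5971 -0.1534  0.0443] rect c [ 598.9 -152.7] size [58.1 43. ] ang 80.5
posttop 98 [0.6322 0.0454 0.0888] rect c [630.7  45.8] size [13.9 25.2] ang 80.4
head 731 [0.6543 0.1328 0.0669] rect c [644.9 132.4] size [44.9 86.6] ang 80.3
walls 431 [0.6392 0.0112 0.0291] rect c [631.   28.8] size [169.4  59.9] ang 81.7
stock 247 [0.6387 0.0886 0.054 ] rect c [640.2  89.5] size [32.6 54.7] ang 85.2
```

View pics/crop1.png

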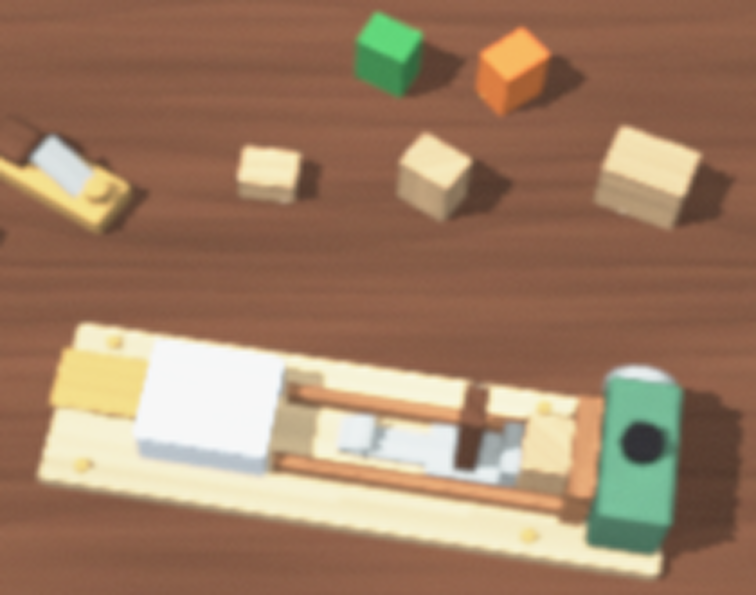

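```bash
python3 - <<'E'
from h import *
from scipy.spatial.transform import Rotation as R
o=robot.get_obs(); i=robot.camera_info('wrist'); M=cv2.Rodrigues(np.array(i['rvec'],float))[0]
c=-M.T@np.array(i['tvec']).ravel(); T=R.from_quat(o['tool_rot'])
print('cam in tool',T.inv().apply(c-o['tcp_pos']),'axis in tool',T.inv().apply(M[2]),'right in tool',T.inv().apply(M[0]),i['fx'])
E
```

```text
cam in tool [ 0.07204308 -0.00136815 -0.14185397] axis in tool [-2.88463887e-01 -8.04659503e-04  9.57490438e-01] right in tool [-1.27144278e-03  9.99999087e-01  4.57334533e-04] 399.5768952186681
```

Emit:
send_rows([
  [0.085,0.03,-0.04,0.02,0,0,-0.166],
  [0.085,0.075,-0.085,0.04,0,0,-0.332],
  [0.085,0.12,-0.13,0.06,0,0,-0.498],
  [0.085,0.165,-0.18,0.08,0,0,-0.664],
  [0.085,0.21,-0.235,0.1,0,0,-0.83],
  [0.085,0.25,-0.29,0.1,0,0,-0.996],
  [0.085,0.285,-0.345,0.1,0,0,-1.162],
  [0.085,0.31,-0.395,0.1,0,0,-1.328],
  [0.085,0.33,-0.43,0.1,0,0,-1.328],
  [0.085,0.33,-0.43,0.1,0,0,-1.328],
])

```text
t: 1.4
tcp_pos: [0.5397, 0.0483, 0.33]
tool_rot: [0.765, 0.644, -0.001, -0.0]
contact_force: [-0.8, 0.6, 0.4]
finger_gap: 0.085
gripper_force: 0.0
```

```bash
python3 - <<'E'
from h import *
grab('wrist','w1')
w,im=cloud('w1'); z=w[...,2]; x=w[...,0]; y=w[...,1]
def rect(m,name):
    m=cv2.morphologyEx(m.astype(np.uint8),cv2.MORPH_OPEN,np.ones((3,3)))
    n,l,s,c=cv2.connectedComponentsWithStats(m); 
    if n<2: print(name,'none');return
    k=1+np.argmax(s[1:,4]); p=w[l==k]; r=cv2.minAreaRect((p[:,:2]*1000).astype(np.float32)); print(name,len(p),np.round(np.median(p,0),4),'c',np.round(r[0],1),'size',np.round(r[1],1),'ang',round(r[2],1),'px',np.round(c[k]))
def b(x0,x1,y0,y1,z0,z1): return (x>x0)&(x<x1)&(y>y0)&(y<y1)&(z>z0)&(z<z1)
print('bench',np.nanmedian(z[b(.5,.54,-.1,.1,-.02,.02)]))
rect(b(.40,.49,0,.08,.038,.05),'corner')
rect(b(.57,.69,0,.08,.084,.095),'post')
rect(b(.52,.72,-.16,-.04,.0425,.05),'housing')
rect(b(.52,.72,-.2,-.12,.038,.0455),'paddle')
rect(b(.52,.72,.09,.18,.0635,.071),'head')
rect(b(.52,.72,.03,.11,.0500,.056),'stock')
rect(b(.52,.76,-.25,.2,.009,.015),'base')
E
```

```text
bench -0.0005712185631141508
corner 704 [0.4448 0.0336 0.0412] c [444.3  33.4] size [34.2 26.1] ang 53.5 px [235. 212.]
post 346 [0.6296 0.0445 0.0882] c [630.1  44.5] size [12.8 24.2] ang 80.0 px [410. 181.]
housing 3377 [ 0.6029 -0.1015  0.0453] c [ 602.6 -111.9] size [101.8  60.2] ang 80.2 px [393. 302.]
paddle 1054 [ 0.5943 -0.1572  0.0435] c [ 594.7 -156.9] size [51.7 36.4] ang 80.0 px [390. 343.]
head 3184 [0.6425 0.1329 0.0662] c [645.8 132.9] size [38.6 84. ] ang 80.1 px [411.  83.]
stock 869 [0.6367 0.0854 0.0533] c [637.2  85.2] size [24.8 34.2] ang 80.2 px [405. 134.]
base 4854 [ 0.5814 -0.0103  0.0114] c [582.3 -29.5] size [302.5  36.6] ang 81.3 px [361. 226.]
```

View pics/w1.png

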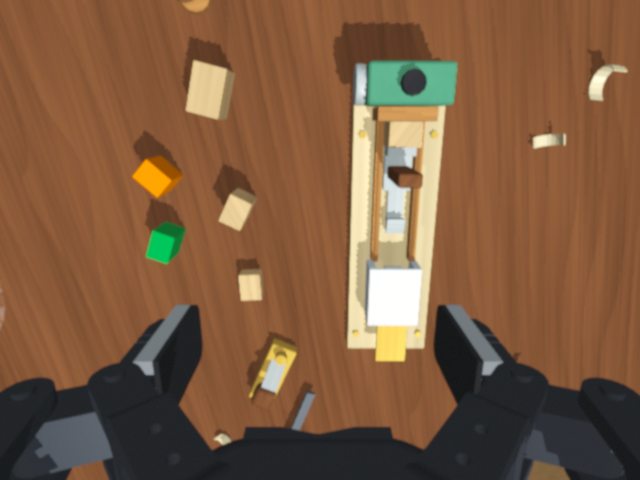

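The corner block is at wrist pixel (235,212), centred on (444, 33) mm with its 34 mm side at 53.5°. The post is at (410,178), and the stock and post positions agree for a feeder axis at 80.1°. The origin comes out at about (626.6, 24.5) mm.

Emit:
send_rows([
  [0.085,0.045,-0.003,-0.05,0,0,0],
  [0.085,0.09,-0.006,-0.1,0,0,0],
  [0.085,0.0915,-0.007,-0.15,0,0,0],
  [0.085,0.0915,-0.007,-0.2,0,0,0],
  [0.085,0.0915,-0.007,-0.2,0,0,0],
  [0.085,0.0915,-0.007,-0.2,0,0,0],
])

```text
t: 2.2
tcp_pos: [0.631, 0.0457, 0.1345]
tool_rot: [0.763, 0.646, 0.002, 0.001]
contact_force: [0.1, 0.6, 1.7]
finger_gap: 0.0849
gripper_force: 0.0
```

Emit:
send_rows([
  [0.085,-0.0005,-0.0005,-0.03,0,0,0],
  [0.085,-0.0005,-0.0005,-0.06,0,0,0],
  [0.085,-0.0005,-0.0005,-0.076,0,0,0],
  [0.085,-0.0005,-0.0005,-0.076,0,0,0],
  [0.085,-0.0005,-0.0005,-0.076,0,0,0],
])

```text
t: 2.82
tcp_pos: [0.6309, 0.0444, 0.0577]
tool_rot: [0.763, 0.646, 0.001, 0.001]
contact_force: [-0.5, -0.0, 0.3]
finger_gap: 0.0851
gripper_force: 0.0
```

Emit:
send_rows([
  [0.02,0,0,0,0,0,0],
  [0.02,0,0,0,0,0,0],
  [0.02,0,0,0,0,0,0],
  [0.02,0,0,0,0,0,0],
  [0.02,0,0,0,0,0,0],
  [0.02,0,0,0,0,0,0],
], force=45)

```text
t: 3.58
tcp_pos: [0.6293, 0.0443, 0.0556]
tool_rot: [0.763, 0.646, -0.0, -0.0]
contact_force: [-5.5, 0.5, 4.9]
finger_gap: 0.0232
gripper_force: 44.8
```

Emit:
send_rows([
  [0.02,-0.0025,-0.008,0.001,0,0,0],
  [0.02,-0.004,-0.016,0.001,0,0,0],
  [0.02,-0.0053,-0.024,0.001,0,0,0],
  [0.02,-0.0067,-0.032,0.001,0,0,0],
  [0.02,-0.008,-0.0394,0.001,0,0,0],
  [0.02,-0.008,-0.0394,0.001,0,0,0],
  [0.02,-0.008,-0.0394,0.001,0,0,0],
])

```text
t: 4.45
tcp_pos: [0.6225, 0.0061, 0.0557]
tool_rot: [0.763, 0.646, 0.002, -0.0]
contact_force: [6.3, 6.3, -4.5]
finger_gap: 0.0231
gripper_force: 45.2
```

Emit:
send_rows([
  [0.02,0.0002,-0.0015,0,0,0,0],
  [0.02,0.0,-0.003,0,0,0,0],
  [0.02,-0.0003,-0.0045,0,0,0,0],
  [0.02,-0.0005,-0.006,0,0,0,0],
  [0.02,-0.0005,-0.006,0,0,0,0],
])

```text
t: 5.08
tcp_pos: [0.6216, 0.0006, 0.0556]
tool_rot: [0.763, 0.646, 0.002, -0.001]
contact_force: [2.5, 7.9, -3.0]
finger_gap: 0.0233
gripper_force: 45.3
```

Emit:
send_rows([
  [0.02,-0.0002,-0.0012,0,0,0,0],
  [0.02,-0.0004,-0.0025,0,0,0,0],
  [0.02,-0.0004,-0.0025,0,0,0,0],
])

```text
t: 5.45
tcp_pos: [0.6212, -0.0016, 0.0557]
tool_rot: [0.763, 0.646, 0.002, -0.001]
contact_force: [3.5, 7.9, -3.6]
finger_gap: 0.0231
gripper_force: 45.3
```

Emit:
send_rows([
  [0.02,-0.0002,-0.0012,0,0,0,0],
  [0.02,-0.0004,-0.0025,0,0,0,0],
  [0.02,-0.0004,-0.0025,0,0,0,0],
])

```text
t: 5.82
tcp_pos: [0.6208, -0.0041, 0.0556]
tool_rot: [0.763, 0.646, 0.002, -0.001]
contact_force: [3.3, 8.9, -3.1]
finger_gap: 0.0232
gripper_force: 45.3
```

Emit:
send_rows([
  [0.02,-0.0002,-0.001,0,0,0,0],
  [0.02,-0.0003,-0.002,0,0,0,0],
  [0.02,-0.0003,-0.002,0,0,0,0],
])

```text
t: 6.2
tcp_pos: [0.6204, -0.006, 0.0556]
tool_rot: [0.763, 0.647, 0.002, -0.001]
contact_force: [3.3, 8.5, -2.9]
finger_gap: 0.0231
gripper_force: 45.3
```

Emit:
send_rows([
  [0.02,-0.0002,-0.001,0,0,0,0],
  [0.02,-0.0003,-0.002,0,0,0,0],
  [0.02,-0.0003,-0.002,0,0,0,0],
])

```text
t: 6.58
tcp_pos: [0.6201, -0.0079, 0.0556]
tool_rot: [0.763, 0.647, 0.002, -0.001]
contact_force: [2.5, 9.7, -2.6]
finger_gap: 0.0232
gripper_force: 45.4
```

Emit:
send_rows([
  [0.02,-0.0002,-0.001,0,0,0,0],
  [0.02,-0.0003,-0.002,0,0,0,0],
  [0.02,-0.0003,-0.002,0,0,0,0],
])

```text
t: 6.95
tcp_pos: [0.6198, -0.0098, 0.0556]
tool_rot: [0.763, 0.647, 0.002, -0.001]
contact_force: [2.8, 10.3, -3.1]
finger_gap: 0.0236
gripper_force: 45.4
```

Emit:
send_rows([
  [0.02,-0.0002,-0.001,0,0,0,0],
  [0.02,-0.0002,-0.0015,0,0,0,0],
  [0.02,-0.0002,-0.0015,0,0,0,0],
])

```text
t: 7.32
tcp_pos: [0.6195, -0.0113, 0.0556]
tool_rot: [0.763, 0.647, 0.002, -0.001]
contact_force: [1.9, 9.5, -2.9]
finger_gap: 0.0233
gripper_force: 45.4
```

Emit:
send_rows([
  [0.02,-0.0002,-0.001,0,0,0,0],
  [0.02,-0.0002,-0.001,0,0,0,0],
  [0.02,-0.0002,-0.001,0,0,0,0],
])

```text
t: 7.7
tcp_pos: [0.6194, -0.0124, 0.0556]
tool_rot: [0.763, 0.647, 0.002, -0.001]
contact_force: [2.0, 8.6, -3.0]
finger_gap: 0.0235
gripper_force: 45.4
```

Emit:
send_rows([
  [0.02,-0.0002,-0.001,0,0,0,0],
  [0.02,-0.0002,-0.001,0,0,0,0],
  [0.02,-0.0002,-0.001,0,0,0,0],
])

```text
t: 8.07
tcp_pos: [0.6192, -0.0135, 0.0556]
tool_rot: [0.763, 0.647, 0.002, -0.001]
contact_force: [2.5, 8.8, -2.7]
finger_gap: 0.0233
gripper_force: 45.4
```

Emit:
send_rows([
  [0.02,-0.0001,-0.0007,0,0,0,0],
  [0.02,-0.0001,-0.0007,0,0,0,0],
  [0.02,-0.0001,-0.0007,0,0,0,0],
])

```text
t: 8.45
tcp_pos: [0.619, -0.0142, 0.0556]
tool_rot: [0.763, 0.647, 0.001, -0.001]
contact_force: [2.2, 10.2, -1.8]
finger_gap: 0.0233
gripper_force: 45.4
```

Emit:
send_rows([
  [0.02,-0.0001,-0.0007,0,0,0,0],
  [0.02,-0.0001,-0.0007,0,0,0,0],
  [0.02,-0.0001,-0.0007,0,0,0,0],
])

```text
t: 8.82
tcp_pos: [0.6189, -0.0148, 0.0556]
tool_rot: [0.763, 0.647, 0.002, -0.001]
contact_force: [1.7, 9.5, -2.0]
finger_gap: 0.0231
gripper_force: 45.4
```

Emit:
send_rows([
  [0.02,-0.0001,-0.0005,0,0,0,0],
  [0.02,-0.0001,-0.0005,0,0,0,0],
  [0.02,-0.0001,-0.0005,0,0,0,0],
])

```text
t: 9.2
tcp_pos: [0.6189, -0.0153, 0.0556]
tool_rot: [0.763, 0.647, 0.002, -0.001]
contact_force: [1.6, 8.9, -2.5]
finger_gap: 0.0234
gripper_force: 45.4
```

Emit:
send_rows([
  [0.02,-0.0001,-0.0007,0,0,0,0],
  [0.02,-0.0002,-0.0012,0,0,0,0],
  [0.02,-0.0002,-0.0012,0,0,0,0],
])

```text
t: 9.57
tcp_pos: [0.6186, -0.0165, 0.0556]
tool_rot: [0.763, 0.647, 0.002, -0.001]
contact_force: [2.4, 9.3, -3.3]
finger_gap: 0.0236
gripper_force: 45.4
```

Emit:
send_rows([
  [0.02,-0.0002,-0.001,0,0,0,0],
  [0.02,-0.0002,-0.001,0,0,0,0],
  [0.02,-0.0002,-0.001,0,0,0,0],
])

```text
t: 9.95
tcp_pos: [0.6185, -0.0175, 0.0556]
tool_rot: [0.763, 0.647, 0.002, -0.001]
contact_force: [2.6, 9.0, -2.8]
finger_gap: 0.0234
gripper_force: 45.4
```

Emit:
send_rows([
  [0.02,-0.0001,-0.0007,0,0,0,0],
  [0.02,-0.0002,-0.0012,0,0,0,0],
  [0.02,-0.0002,-0.0012,0,0,0,0],
])

```text
t: 10.32
tcp_pos: [0.6182, -0.0189, 0.0556]
tool_rot: [0.763, 0.646, 0.001, -0.001]
contact_force: [2.5, 9.1, -3.0]
finger_gap: 0.0235
gripper_force: 45.4
```

Emit:
send_rows([
  [0.02,-0.0002,-0.001,0,0,0,0],
  [0.02,-0.0002,-0.001,0,0,0,0],
  [0.02,-0.0002,-0.001,0,0,0,0],
])

```text
t: 10.7
tcp_pos: [0.618, -0.0201, 0.0556]
tool_rot: [0.763, 0.646, 0.001, -0.001]
contact_force: [1.5, 7.7, -2.4]
finger_gap: 0.0232
gripper_force: 45.4
```

Emit:
send_rows([
  [0.02,-0.0002,-0.001,0,0,0,0],
  [0.02,-0.0002,-0.001,0,0,0,0],
  [0.02,-0.0002,-0.001,0,0,0,0],
])

```text
t: 11.08
tcp_pos: [0.6179, -0.0208, 0.0556]
tool_rot: [0.763, 0.647, 0.001, -0.001]
contact_force: [2.3, 8.8, -1.4]
finger_gap: 0.0234
gripper_force: 45.4
```

Emit:
send_rows([
  [0.02,-0.0001,-0.0008,0,0,0,0],
  [0.02,-0.0001,-0.0008,0,0,0,0],
  [0.02,-0.0001,-0.0008,0,0,0,0],
])

```text
t: 11.45
tcp_pos: [0.6178, -0.0216, 0.0557]
tool_rot: [0.763, 0.647, 0.001, -0.001]
contact_force: [1.8, 8.5, -2.5]
finger_gap: 0.0232
gripper_force: 45.4
```

Emit:
send_rows([
  [0.02,-0.0002,-0.001,0,0,0,0],
  [0.02,-0.0002,-0.001,0,0,0,0],
  [0.02,-0.0002,-0.001,0,0,0,0],
])

```text
t: 11.82
tcp_pos: [0.6176, -0.0225, 0.0557]
tool_rot: [0.763, 0.647, 0.002, -0.001]
contact_force: [2.5, 10.6, -1.8]
finger_gap: 0.0228
gripper_force: 45.4
```

Emit:
send_rows([
  [0.02,-0.0001,-0.0008,0,0,0,0],
  [0.02,-0.0001,-0.0008,0,0,0,0],
  [0.02,-0.0001,-0.0008,0,0,0,0],
])

```text
t: 12.2
tcp_pos: [0.6176, -0.0227, 0.0556]
tool_rot: [0.763, 0.647, 0.002, -0.001]
contact_force: [3.5, 13.5, -3.6]
finger_gap: 0.0237
gripper_force: 45.4
```

Emit:
send_rows([
  [0.02,0,-0.0002,0,0,0,0],
  [0.02,0,-0.0003,0,0,0,0],
  [0.02,0,-0.0003,0,0,0,0],
])

```text
t: 12.58
tcp_pos: [0.6175, -0.0227, 0.0556]
tool_rot: [0.763, 0.647, 0.002, -0.002]
contact_force: [3.2, 12.4, -2.7]
finger_gap: 0.0235
gripper_force: 45.4
```

Emit:
send_rows([
  [0.02,0.0002,0.001,0,0,0,0],
  [0.02,0.0003,0.002,0,0,0,0],
  [0.02,0.0005,0.003,0,0,0,0],
  [0.02,0.0006,0.0035,0,0,0,0],
  [0.02,0.0006,0.0035,0,0,0,0],
  [0.02,0.0006,0.0035,0,0,0,0],
])

```text
t: 13.32
tcp_pos: [0.618, -0.0203, 0.0556]
tool_rot: [0.763, 0.647, 0.001, -0.001]
contact_force: [1.7, 9.1, -3.5]
finger_gap: 0.0233
gripper_force: 45.5
```

Emit:
send_rows([
  [0.02,0.0001,0.0007,0,0,0,0],
  [0.02,0.0002,0.001,0,0,0,0],
  [0.02,0.0002,0.001,0,0,0,0],
])

```text
t: 13.7
tcp_pos: [0.618, -0.0202, 0.0556]
tool_rot: [0.763, 0.646, 0.001, -0.001]
contact_force: [0.5, 6.7, -2.4]
finger_gap: 0.0236
gripper_force: 45.6
```

Emit:
send_rows([
  [0.02,0.0002,0.001,0,0,0,0],
  [0.02,0.0003,0.002,0,0,0,0],
  [0.02,0.0003,0.002,0,0,0,0],
])

```text
t: 14.08
tcp_pos: [0.618, -0.02, 0.0557]
tool_rot: [0.763, 0.646, -0.001, 0.0]
contact_force: [-0.7, -1.8, -4.9]
finger_gap: 0.023
gripper_force: 45.2
```

Emit:
send_rows([
  [0.085,0,0,0,0,0,0],
  [0.085,0,0,0,0,0,0],
  [0.085,0,0,0,0,0,0],
  [0.085,0,0,0.0,0,0,0],
  [0.085,0,0,0.04,0,0,0],
  [0.085,0,0,0.08,0,0,0],
  [0.085,-0.04,0,0.13,0,0,0],
  [0.085,-0.08,0.01,0.18,0,0,0],
  [0.085,-0.12,0.02,0.19,0,0,0],
  [0.085,-0.12,0.02,0.19,0,0,0],
  [0.085,-0.12,0.02,0.19,0,0,0],
])

```text
t: 15.45
tcp_pos: [0.4985, 0.0006, 0.2462]
tool_rot: [0.763, 0.646, 0.0, 0.0]
contact_force: [0.4, 0.3, 0.2]
finger_gap: 0.0852
gripper_force: 0.0
```

```bash
cat >> h.py <<'E'
def comp(tag,*b):
    w,im=cloud(tag); x,y,z=w[...,0],w[...,1],w[...,2]
    m=((x>b[0])&(x<b[1])&(y>b[2])&(y<b[3])&(z>b[4])&(z<b[5])).astype(np.uint8)
    m=cv2.morphologyEx(m,cv2.MORPH_OPEN,np.ones((3,3)))
    n,l,s,c=cv2.connectedComponentsWithStats(m)
    if n<2: print('none');return
    k=1+np.argmax(s[1:,4]); p=w[l==k]; r=cv2.minAreaRect((p[:,:2]*1000).astype(np.float32)); print(len(p),np.round(np.median(p,0),4),'c',np.round(r[0],1),'size',np.round(r[1],1),'ang',round(r[2],1),'px',np.round(c[k]))
E
python3 - <<'E'
from h import *
print(robot.get_obs()['tcp_pos'])
grab('wrist','w2')
comp('w2',.55,.7,-.08,.09,.084,.095)
comp('w2',.40,.49,0,.08,.038,.05)
comp('w2',.55,.7,.06,.12,.05,.056)
E
```

```text
[0.49845324 0.0006315  0.24615445]
557 [ 0.6181 -0.0193  0.0882] c [618.8 -19.8] size [13.8 24.3] ang 79.7 px [474. 213.]
1189 [0.4446 0.0338 0.0413] c [444.3  33.3] size [34.5 26.1] ang 53.1 px [249. 174.]
1630 [0.6368 0.086  0.0533] c [637.4  85.7] size [26.1 35.1] ang 80.2 px [474.  68.]
```

View pics/w2.png

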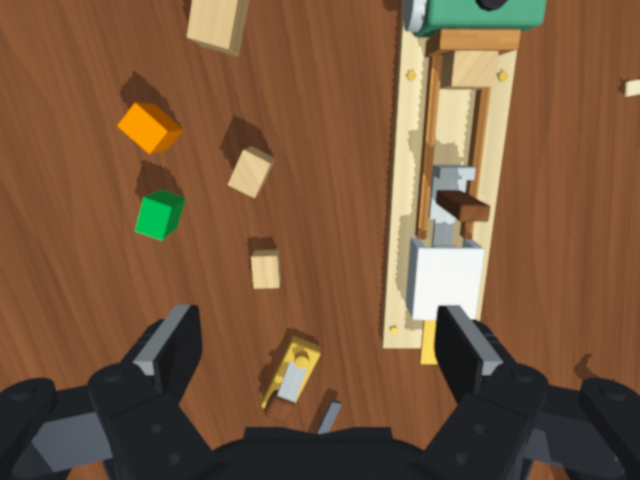

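The follower stays caught, with its post at (465,205) and the empty space visible in front of it. The corner block is untouched at (250,172). Next is the pick.

Emit:
send_rows([
  [0.055,-0.01,0.006,-0.02,0,0,0.183],
  [0.055,-0.02,0.012,-0.05,0,0,0.366],
  [0.055,-0.03,0.018,-0.08,0,0,0.549],
  [0.055,-0.04,0.024,-0.11,0,0,0.732],
  [0.055,-0.054,0.0327,-0.14,0,0,0.915],
  [0.055,-0.054,0.0327,-0.16,0,0,1.096],
  [0.055,-0.054,0.0327,-0.16,0,0,1.096],
  [0.055,-0.054,0.0327,-0.16,0,0,1.096],
])

```text
t: 16.5
tcp_pos: [0.445, 0.0332, 0.0868]
tool_rot: [0.317, 0.949, 0.0, 0.0]
contact_force: [-0.9, 0.1, -0.6]
finger_gap: 0.0554
gripper_force: 0.0
```

Emit:
send_rows([
  [0.055,-0.0005,0,-0.025,0,0,0],
  [0.055,-0.0005,0,-0.05,0,0,0],
  [0.055,-0.0005,0,-0.065,0,0,0],
  [0.055,-0.0005,0,-0.065,0,0,0],
  [0.055,-0.0005,0,-0.065,0,0,0],
  [0.03,-0.0005,0,-0.065,0,0,0],
  [0.03,-0.0005,0,-0.065,0,0,0],
  [0.03,-0.0005,0,-0.065,0,0,0],
  [0.03,-0.0005,0,-0.065,0,0,0],
  [0.03,-0.0005,0,-0.065,0,0,0],
], force=30)

```text
t: 17.75
tcp_pos: [0.4446, 0.0334, 0.0224]
tool_rot: [0.315, 0.949, 0.0, 0.001]
contact_force: [-0.4, -1.0, 6.6]
finger_gap: 0.0335
gripper_force: 31.4
```

Emit:
send_rows([
  [0.03,0,0,0.02,0,0,0],
  [0.03,0,0,0.06,0,0,0],
  [0.03,0.01,0.001,0.1,0,0,-0.15],
  [0.03,0.04,0.003,0.11,0,0,-0.32],
  [0.03,0.07,0.005,0.11,0,0,-0.48],
  [0.03,0.1,0.007,0.11,0,0,-0.64],
  [0.03,0.13,0.009,0.11,0,0,-0.8],
  [0.03,0.16,0.01,0.11,0,0,-0.96],
  [0.03,0.18,0.0108,0.11,0,0,-1.103],
  [0.03,0.1855,0.0108,0.11,0,0,-1.103],
  [0.03,0.1855,0.0108,0.11,0,0,-1.103],
  [0.03,0.1855,0.0108,0.11,0,0,-1.103],
])

```text
t: 19.25
tcp_pos: [0.6287, 0.0441, 0.1314]
tool_rot: [0.765, 0.644, -0.0, -0.0]
contact_force: [-0.4, -0.3, -0.6]
finger_gap: 0.0333
gripper_force: 30.7
```

```bash
python3 - <<'E'
from h import *
o=robot.get_obs();print(o['tcp_pos'],o['tool_rot'],o['finger_gap'])
grab('wrist','w3'); grab('scene','s3')
im=cv2.imread('pics/w3.png'); s=cv2.imread('pics/s3.png')[240:360,260:420]
cv2.imwrite('pics/c3.png',np.hstack([cv2.resize(im,(480,360)),cv2.resize(s,(320,240)).copy() if 0 else cv2.copyMakeBorder(cv2.resize(s,(320,240)),0,120,0,0,cv2.BORDER_CONSTANT)]))
E
```

```text
[0.62872078 0.04414788 0.13141599] [ 7.65064446e-01  6.43953714e-01 -7.63241928e-05 -3.99202328e-05] 0.03331035308272396
```

View pics/c3.png

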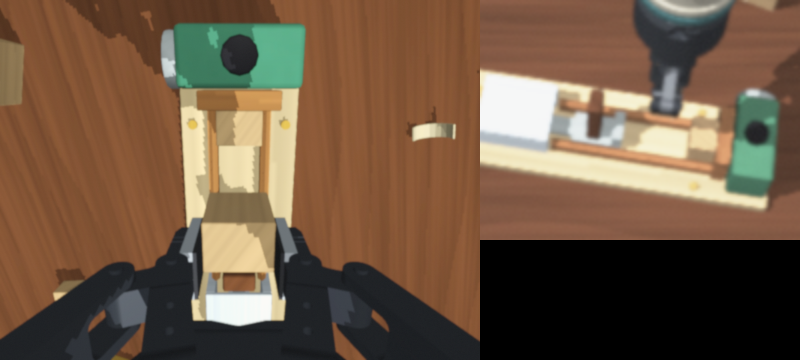

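```bash
python3 - <<'E'
from h import *
comp('w3',.55,.7,-.0,.09,.145,.16)
comp('w3',.55,.7,.06,.12,.05,.056)
w,im=cloud('w3'); P=w.reshape(-1,3); O=np.array([.6266,.0245]); u=np.array([.172,.985]);v=np.array([-.985,.172])
f=np.c_[(P[:,:2]-O)@u,(P[:,:2]-O)@v,P[:,2]]*1000
for a in((52,72,50,57,'stock'),(10,50,27,32,'walls'),(0,40,149,158,'held')):
    q=f[(f[:,0]>a[0])&(f[:,0]<a[1])&(f[:,2]>a[2])&(f[:,2]<a[3])&(abs(f[:,1])<35)][:,1]; print(a[4],len(q),np.round(np.percentile(q,[1,5,50,95,99]),1), np.histogram(q,np.arange(-30,31,4))[0])
E
```

```text
8764 [0.6299 0.0473 0.1503] c [629.7  44.5] size [27.  60.7] ang 79.4 px [318. 326.]
2890 [0.6374 0.0861 0.0533] c [637.4  85.7] size [25.5 34. ] ang 79.8 px [318. 171.]
stock 2243 [-16.8 -15.3  -0.4  15.1  16.5] [  0   0   0 207 264 252 290 252 254 271 271 182   0   0   0]
walls 873 [-24.5 -23.9  18.6  23.7  24.4] [  0 207 229   0   0   0   0   0   0   0   0   0 250 187   0]
held 7636 [-27.8 -18.4   0.2  19.2  28.6] [147  94 152 687 760 760 761 783 737 762 759 806 150  99 151]
```

Emit:
send_rows([
  [0.03,0.0006,0,-0.02,0,0,0],
  [0.03,0.0006,0,-0.04,0,0,0],
  [0.03,0.0006,0,-0.06,0,0,0],
  [0.03,0.0006,0,-0.072,0,0,0],
  [0.03,0.0006,0,-0.076,0,0,0],
  [0.03,0.0006,0,-0.08,0,0,0],
  [0.03,0.0006,0,-0.083,0,0,0],
  [0.03,0.0006,0,-0.086,0,0,0],
  [0.03,0.0006,0,-0.086,0,0,0],
])

```text
t: 20.48
tcp_pos: [0.6298, 0.0442, 0.0452]
tool_rot: [0.766, 0.643, -0.0, -0.0]
contact_force: [-0.3, 0.8, -0.8]
finger_gap: 0.033
gripper_force: 30.8
```

Inside the walls with no force; lower it slowly to the floor.

Emit:
send_rows([
  [0.03,0,0,-0.002,0,0,0],
  [0.03,0,0,-0.004,0,0,0],
  [0.03,0,0,-0.006,0,0,0],
  [0.03,0,0,-0.008,0,0,0],
  [0.03,0,0,-0.0095,0,0,0],
  [0.03,0,0,-0.0095,0,0,0],
])

```text
t: 21.22
tcp_pos: [0.6298, 0.0442, 0.0356]
tool_rot: [0.766, 0.643, -0.0, -0.0]
contact_force: [0.3, 0.3, -0.5]
finger_gap: 0.0335
gripper_force: 30.8
```

Emit:
send_rows([
  [0.03,0,0,-0.0006,0,0,0],
  [0.03,0,0,-0.001,0,0,0],
  [0.03,0,0,-0.001,0,0,0],
])

```text
t: 21.6
tcp_pos: [0.6299, 0.0442, 0.0348]
tool_rot: [0.766, 0.643, 0.0, 0.0]
contact_force: [0.3, -0.2, -1.2]
finger_gap: 0.0333
gripper_force: 30.8
```

Emit:
send_rows([
  [0.03,0,0,-0.0005,0,0,0],
  [0.03,0,0,-0.001,0,0,0],
  [0.03,0,0,-0.001,0,0,0],
])

```text
t: 21.98
tcp_pos: [0.63, 0.0442, 0.0345]
tool_rot: [0.766, 0.643, 0.0, 0.0]
contact_force: [-2.8, 0.2, 5.2]
finger_gap: 0.0333
gripper_force: 31.3
```

Emit:
send_rows([
  [0.038,0,0,0.0005,0,0,0],
  [0.045,0,0,0.0005,0,0,0],
  [0.06,0,0,0.0005,0,0,0],
  [0.06,0,0,0.001,0,0,0],
  [0.06,0,0,0.02,0,0,0],
  [0.06,0,0,0.05,0,0,0],
  [0.06,0,0,0.09,0,0,0],
  [0.06,-0.01,-0.03,0.13,0,0,0],
  [0.06,-0.018,-0.07,0.14,0,0,0],
  [0.06,-0.018,-0.1,0.14,0,0,0],
  [0.06,-0.018,-0.1,0.14,0,0,0],
  [0.06,-0.018,-0.1,0.14,0,0,0],
])

```text
t: 23.48
tcp_pos: [0.612, -0.0553, 0.1746]
tool_rot: [0.765, 0.643, 0.0, 0.0]
contact_force: [-0.3, 0.1, 0.2]
finger_gap: 0.0601
gripper_force: 0.0
```

```bash
python3 - <<'E'
from h import *
print(robot.get_obs()['tcp_pos'])
grab('wrist','w4')
comp('w4',.55,.7,-.08,.09,.084,.095)
comp('w4',.58,.69,.02,.069,.048,.056)
comp('w4',.58,.69,.069,.12,.05,.056)
comp('w4',.52,.72,-.21,-.13,.038,.0455)
E
```

```text
[ 0.61199468 -0.05528374  0.17459292]
1010 [ 0.619  -0.0193  0.0881] c [619.  -19.7] size [13.8 23.2] ang 80.0 px [317. 180.]
2546 [0.631  0.0441 0.0533] c [631.   43.9] size [25.7 33.9] ang 80.0 px [318.  65.]
772 [0.6359 0.0758 0.0532] c [635.8  76. ] size [ 6.6 33.1] ang 79.7 px [317.   6.]
2554 [ 0.5949 -0.1563  0.0435] c [ 594.9 -156.8] size [51.8 36. ] ang 80.3 px [317. 349.]
```

View pics/w4.png

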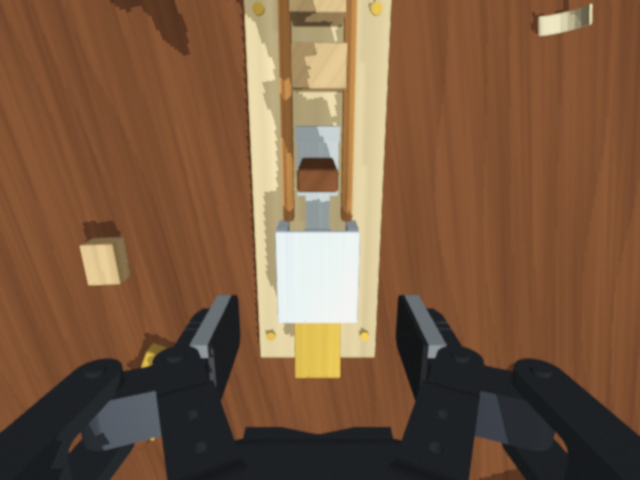

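The loaded block stands square at (319,65), with its top level with the stock, and the follower is still caught. Next I press the paddle at (317,350) with closed fingers.

Emit:
send_rows([
  [0.0,-0.008,-0.045,0,0,0,0],
  [0.0,-0.016,-0.09,0,0,0,0],
  [0.0,-0.018,-0.107,0,0,0,0],
  [0.0,-0.018,-0.107,-0.03,0,0,0],
  [0.0,-0.018,-0.107,-0.07,0,0,0],
  [0.0,-0.018,-0.107,-0.105,0,0,0],
  [0.0,-0.018,-0.107,-0.12,0,0,0],
  [0.0,-0.018,-0.107,-0.12,0,0,0],
])

```text
t: 24.52
tcp_pos: [0.5938, -0.162, 0.0533]
tool_rot: [0.765, 0.644, -0.0, -0.001]
contact_force: [-0.4, -0.5, -0.8]
finger_gap: -0.0001
gripper_force: 0.0
```

Emit:
send_rows([
  [0.0,0,0,-0.006,0,0,0],
  [0.0,0,0,-0.01,0,0,0],
  [0.0,0,0,-0.013,0,0,0],
  [0.0,0,0,-0.016,0,0,0],
  [0.0,0,0,-0.019,0,0,0],
  [0.0,0,0,-0.0195,0,0,0],
  [0.0,0,0,-0.0195,0,0,0],
])

```text
t: 25.4
tcp_pos: [0.5941, -0.1631, 0.0346]
tool_rot: [0.766, 0.643, 0.0, 0.0]
contact_force: [0.9, -2.8, 2.6]
finger_gap: -0.0001
gripper_force: 1.5
```

Pressed about 9.5 mm at 2.6 N. I hold briefly, then check by camera whether the follower moved.

Emit:
send_rows([
  [0.0,0,0,-0.001,0,0,0],
  [0.0,0,0,-0.001,0,0,0],
  [0.0,0,0,-0.001,0,0,0],
  [0.0,0,0,-0.001,0,0,0],
])

```text
t: 25.9
tcp_pos: [0.5939, -0.1629, 0.0334]
tool_rot: [0.766, 0.643, 0.0, 0.0]
contact_force: [0.5, -2.9, 2.8]
finger_gap: -0.0003
gripper_force: 1.6
```

```bash
python3 - <<'E'
from h import *
grab('scene','s5'); comp('s5',.55,.7,-.08,.09,.084,.095)
E
```

```text
82 [0.6261 0.0202 0.0888] c [626.3  20.2] size [13.5 23.6] ang 85.4 px [338. 293.]
```

The follower has closed, at a reading of about 52. Now I release the paddle and retreat.

Emit:
send_rows([
  [0.0,0,0,0.01,0,0,0],
  [0.0,0,0,0.03,0,0,0],
  [0.0,0,0,0.07,0,0,0],
  [0.0,0,0,0.12,0,0,0],
  [0.0,0,0.05,0.17,0,0,0],
  [0.0,0,0.1,0.21,0,0,0],
  [0.0,0,0.15,0.22,0,0,0],
  [0.0,0,0.15,0.22,0,0,0],
  [0.0,0,0.15,0.22,0,0,0],
])

```text
t: 27.08
tcp_pos: [0.5936, -0.013, 0.2536]
tool_rot: [0.765, 0.644, -0.0, 0.0]
contact_force: [0.1, -0.6, -0.2]
finger_gap: 0.0
gripper_force: 0.0
```

```bash
python3 - <<'E'
from h import *
print(robot.get_obs()['tcp_pos'])
grab('wrist','w6')
comp('w6',.55,.7,-.08,.09,.084,.095)
comp('w6',.58,.69,.02,.12,.05,.056)
E
```

```text
[ 0.5935982  -0.01296088  0.25359589]
579 [0.6255 0.0191 0.0881] c [625.7  18.9] size [13.7 23.9] ang 80.0 px [350. 163.]
2899 [0.6354 0.074  0.0533] c [635.6  72.9] size [52.3 34.2] ang 80.9 px [349.  88.]
```

View pics/w6.png

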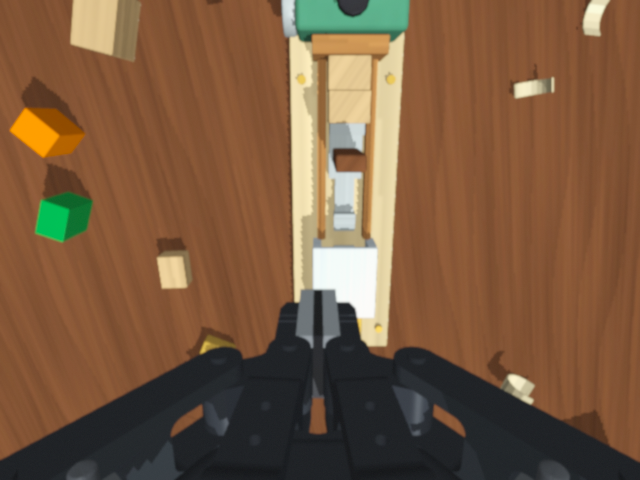

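Both blocks sit flush in a 52 mm row against the stop at (350,88), the follower is closed on them at (348,150), and the other pieces in view are undisturbed.

```bash
python3 -c "
from cell import robot
print(robot.hand_in())"
```

```text
the job is handed in; nothing more can be done
None
```

The corner block is loaded behind the stock block, and the follower has closed and pushed the 52 mm row against the end stop; the job was handed in at about 27 s with no verdict returned.

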